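Zero the edition counter with a fingertip

TASK

Zero the three-wheel edition counter for the next print run: with a light fingertip, flick the edge of each thumbwheel that is off zero, click by click, until its long zero lobe stands at the very top between the index points. One wheel is already at zero: leave it there, and do not grip or force the wheels. Leave the other things on the desk where they are.

Things in the scene. Friction and masses are not known exactly. Their poses are not given: they have to be found in the camera images.
- rail: dark steel mounting rail, 136 x 226 x 14 mm, screwed to the desk; origin = centre of its underside; its x axis points away from the robot (within about 20 degrees), the three units stand in a row along its y axis, same axes as theirs
- unit_a: grey single-wheel counter unit, base 126 x 64 x 12 mm, on the rail; origin = centre of its underside, 14 mm above the desk; x = rolling direction of the wheel top, y = along the axle. Two cheek plates (56 mm long in x, outer faces at y = +-28 mm) end in index points 21.5 mm above the axle, straight over it. Units stand 70 mm apart in a row along y; which one stands where changes
- unit_b: grey single-wheel counter unit, base 126 x 64 x 12 mm, on the rail; origin = centre of its underside, 14 mm above the desk; x = rolling direction of the wheel top, y = along the axle. Two cheek plates (56 mm long in x, outer faces at y = +-28 mm) end in index points 21.5 mm above the axle, straight over it. Units stand 70 mm apart in a row along y; which one stands where changes
- unit_c: grey single-wheel counter unit, base 126 x 64 x 12 mm, on the rail; origin = centre of its underside, 14 mm above the desk; x = rolling direction of the wheel top, y = along the axle. Two cheek plates (56 mm long in x, outer faces at y = +-28 mm) end in index points 21.5 mm above the axle, straight over it. Units stand 70 mm apart in a row along y; which one stands where changes
- axle_a (a point): wheel centre on the axle, 76 mm above the desk. Slick black star thumbwheel: hub 30 mm radius, 12 mm wide; 6 round lobes 60 degrees apart (bars 8 mm thick along the axle, tips at 46 mm radius), 20 mm long, but the zero lobe 38 mm. A 22 mm wide fingertip dipped 10 mm below the top lobe tip and drawn level in x from 35 mm before the axle to 16 mm past it turns it just one click
- axle_b (a point): wheel centre on the axle, 76 mm above the desk. Slick black star thumbwheel: hub 30 mm radius, 12 mm wide; 6 round lobes 60 degrees apart (bars 8 mm thick along the axle, tips at 46 mm radius), 20 mm long, but the zero lobe 38 mm. A 22 mm wide fingertip dipped 10 mm below the top lobe tip and drawn level in x from 35 mm before the axle to 16 mm past it turns it just one click
- axle_c (a point): wheel centre on the axle, 76 mm above the desk. Slick black star thumbwheel: hub 30 mm radius, 12 mm wide; 6 round lobes 60 degrees apart (bars 8 mm thick along the axle, tips at 46 mm radius), 20 mm long, but the zero lobe 38 mm. A 22 mm wide fingertip dipped 10 mm below the top lobe tip and drawn level in x from 35 mm before the axle to 16 mm past it turns it just one click
- wheel_a (a joint): angle of this wheel (rad); 0 = the long zero lobe exactly at the top; positive = it leans to the unit +x side; a click = 1.047; stops at +-3.4. A ball spring holds each click (up to about 4 N at a lobe tip to pass on); past half way it snaps on to the next by itself. At rest a lobe is always at the top. Starts one or two clicks on the positive side
- wheel_b (a joint): angle of this wheel (rad); 0 = the long zero lobe exactly at the top; positive = it leans to the unit +x side; a click = 1.047; stops at +-3.4. A ball spring holds each click (up to about 4 N at a lobe tip to pass on); past half way it snaps on to the next by itself. At rest a lobe is always at the top. Starts one or two clicks on the negative side
- wheel_c (a joint): angle of this wheel (rad); 0 = the long zero lobe exactly at the top; positive = it leans to the unit +x side; a click = 1.047; stops at +-3.4. A ball spring holds each click (up to about 4 N at a lobe tip to pass on); past half way it snaps on to the next by itself. At rest a lobe is always at the top. Starts at zero, to be left there
- mug: bystander: white mug with handle, 80 mm wide, 90 mm tall; origin = centre of its underside
- ink_jar: bystander: ink jar with black cap, 44 mm wide, 50 mm tall; origin = centre of its underside
- eraser: bystander: eraser, 55 x 24 x 14 mm; origin = centre of its underside
- tape_roll: bystander: roll of clear tape lying flat, 64 mm wide, 19 mm tall; origin = centre of its underside
- brush: bystander: brush lying flat, along its x axis; origin = centre of its underside
- loupe: bystander: black waisted loupe, 48 mm wide, 44 mm tall; origin = centre of its underside
- sharpener: bystander: metal pencil sharpener, 26 x 18 x 14 mm; origin = centre of its underside

How it is judged (in metres and radians):
At the end, for the whole second after the job is handed in: all three wheels rest with the zero lobe at the top, within 0.12 rad (7 degrees) (value of joint wheel_a between -0.12 and 0.12 rad and value of joint wheel_b between -0.12 and 0.12 rad and value of joint wheel_c between -0.12 and 0.12 rad and velocity of joint wheel_a between -0.1 and 0.1 rad/s and velocity of joint wheel_b between -0.1 and 0.1 rad/s and velocity of joint wheel_c between -0.1 and 0.1 rad/s); the robot touches nothing.
It fails at once if the wheel that was already at zero is turned off it (by more than 0.35 rad) (value of joint wheel_c above 0.35 rad or value of joint wheel_c below -0.35 rad).
It fails at once if a wheel is gripped or forced: more than 25 N between the fingers and a wheel's unit (contact force between the fingers and unit_a above 25 N or contact force between the fingers and unit_b above 25 N or contact force between the fingers and unit_c above 25 N).
It fails at once if a bystander is lifted, or moved by more than 20 mm (distance of any of mug, ink_jar, eraser, tape_roll, brush, loupe, sharpener from where it was at the start of the episode above 0.02 m).
It also fails if it takes over 42 s, if anything falls off the work surface, if the arm or the gripper's body presses on something with over 40 N, if the wrist force passes 120 N, or if a joint passes its speed limit or range.

ROBOT

A 7-joint arm with a two-finger parallel gripper is mounted at the origin on the work surface. World frame = base frame: x ahead of the robot, y to its left, z up, the work surface at z = 0. Lengths are in mm, angles in rad, forces in N, time in s.
With the tool pointing down it reaches from about 400 to 875 mm from the base axis. Payload 4.4 kg.
Tool frame: the origin (TCP) lies midway between the tips of the shut fingers; the grasp point (between the pads) lies 19 mm behind it; z points along the fingers, y is the line along which they close (so a half turn about z gives the same grasp; the last joint's range is limited). The gripper opens to 85 mm and grips with 20 to 120 N. Pads are 22 mm wide; open, the fingers measure 114 mm over their backs; the gripper's body (76 mm by 85 mm) begins 54 mm behind the grasp point. The pads swing forward as they close: fully open they stand 13 mm farther back than shut.
Start: joints at [-1.403, 0.628, 0.038, 1.517, -0.027, 0.996, -0.02], TCP at [150.564, 632.336, 231.313] pointing down, gripper open.
Joint ranges: [-3.06, 3.06], [-0.37, 2.12], [-1.25, 1.32], [0.18, 2.47], [-1.1, 4.24], [0.23, 1.98], [-2.94, 2.94]. Speed limits (rad/s): [2.57, 2.57, 3.14, 3.14, 3.14, 3.14, 3.14].

INTERFACE

Orientations are given as [roll, pitch, yaw] about the fixed x, y, z axes, in that order (R = Rz(yaw) Ry(pitch) Rx(roll)).
In Python, from cell import monitor, cams, ctrl gives the robot as it stands.
- The arm moves only by the tool drive_tool, never from a script. Its argument "motion" is a list of rows, each an object with "fingers": the opening, from 0 (shut) to 1 (fully open); "linear": the shift along the tool's x, y, z in m, a list of three; "twist": the turn about the tool's z in rad. In form: [{"fingers": fingers, "linear": [x, y, z], "twist": twist}, ...]. A call has 1 to 5 rows; each row shifts and turns the commanded pose from where the row before left it, along the tool's axes as they then stand; what a row does not reach is not made up. A row lasts 1/12 s, in which the tool goes at most 41.7 mm and 7.16 degrees, less where a joint would pass 70% of its speed; a pose out of reach is approached as far as the arm can. A call with a gripper value outside its range is refused whole. The fingers move at their own pace and stop on an object; the grip force is fixed at half the most. Time passes only in rows, so rows that do not move let the fingers close. It gives the time, the measured TCP pose, the force, the opening and the grip force at its end, in the units of the state.
- monitor.read_state(): the state, without advancing time (a new reading comes with each control period).
- cams.get_image(name): name is "side" or "top"; returns a dict with "color" (400x640x3 uint8, blue, green, red), "K" (3x3 intrinsics, pixels), "R" (3x3) and "t" (3): a world point X has camera coordinates R X + t. Camera axes: x right, y down, z forward; pixel columns grow to the right and rows downward; lengths in mm; the calibration is good to about 2 mm. A picture is of the moment at which its call begins. There is no depth.
- ctrl.finish_job(): hands the job in; it is judged then, once.
The state is a dict: "clock": time; "qpos": joint angles; "qd": joint speeds; "tau": joint torques, N m; "eef_pos": TCP position; "tool_rot": TCP orientation; "force": force on the tool from outside, world axes, zero at the start; "torque": the same for the moment, N m; "width": finger opening in mm; "gripper_force": force on a finger pad.
Only numpy, scipy, OpenCV 4.12 (cv2) and the standard library are available. Lean on these libraries where they do the work, as an engineer would, in place of code of your own. Each camera call takes 0.05 s, during which the arm holds its last target. There are 200 camera calls.

## Working session

There is one attempt and no reset: what is moved stays moved. The work goes in short steps, Python scripts to look and compute and a tool call to move; the robot and the scene stay as the last step left them, time stands still between calls to the robot, and variables do not carry over. Pictures are saved under pics/ and viewed, at most 10 in all, crops included, and the job is handed in when it is done.

Besides the shell and the picture viewer there is one more tool, called as a command line: name --argument value ..., lists and objects as JSON in quotes. drive_tool: Moves the arm, as the interface text tells. Its arguments: {"type":"object","properties":{"motion":{"type":"array"}},"required":["motion"]}

```bash
mkdir -p pics
python3 - <<'E'
from cell import monitor,cams,ctrl
import cv2,numpy as np
s=monitor.read_state();print(s)
for n in("side","top"):
    d=cams.get_image(n);cv2.imwrite(f"pics/{n}0.png",d["color"]);np.savez(n+"0.npz",**d);print(n,d["K"].tolist(),d["R"].tolist(),d["t"].tolist())
E
```

```text
{'clock': 0.0, 'qpos': array([-1.40279928,  0.62934469,  0.0384374 ,  1.51841522, -0.02696103,
        0.99627479, -0.01998435]), 'qd': array([-0.00048152,  0.00038454, -0.00069784,  0.0003348 , -0.00084974,
       -0.00032174,  0.00086323]), 'tau': array([ 3.08803474e-04, -5.63418674e+01,  1.22607194e+00, -1.93452984e+01,
        1.09133471e-02,  1.06163824e-02, -2.03466023e-06]), 'eef_pos': array([150.41986221, 631.6947036 , 230.37484713]), 'tool_rot': array([-3.13966930e+00,  5.61856196e-05,  2.90783514e+00]), 'force': array([-0.21234274,  0.33447957, -1.12797488]), 'torque': array([-0.02117849,  0.08079994, -0.02202889]), 'gripper_force': 0.0, 'width': 85.68097827756249}
side [[478.19457073335667, 0.0, 318.96028977668317], [0.0, 478.19457073335667, 205.24494645940015], [0.0, 0.0, 1.0]] [[0.8859989990873978, -0.4634361626548159, -0.015254401329070548], [-0.26882150308819636, -0.4865725386531836, -0.8312533693802382], [0.3778104989191435, 0.7405903643529095, -0.5556843880604283]] [-513.4166558714356, 214.78639057511074, 950.0566662397399]
top [[441.6517215089158, 0.0, 328.34513318078075], [0.0, 441.6517215089158, 201.15996946392053], [0.0, 0.0, 1.0]] [[0.01815754697947982, -0.9997594262265046, -0.012304192738165168], [-0.9882886231041053, -0.01608164864460422, -0.15174642671200927], [0.15151204879705013, 0.014915436571600268, -0.9883428700715144]] [-52.929975009595545, 578.937764426384, 1225.8416977278391]
```

View pics/side0.png

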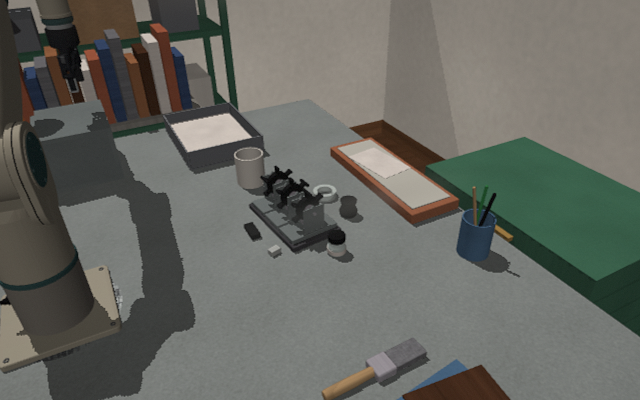

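View pics/top0.png

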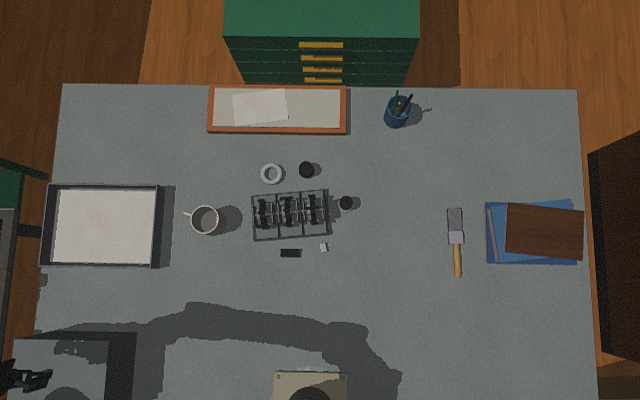

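The top view shows the rail at about (290,215), with the mug at (205,220), the ink jar at (346,203), and the loupe, tape roll, eraser and sharpener around it. The side view shows the unit row from (280,185) to (320,215). I'll zoom in on both.

Run:
```python
import cv2,numpy as np
a=cv2.imread("pics/side0.png")[150:260,230:360];b=cv2.imread("pics/top0.png")[180:250,235:365]
f=lambda i:cv2.resize(cv2.convertScaleAbs(i,alpha=2.2,beta=0),(780,int(i.shape[0]*6)),interpolation=cv2.INTER_CUBIC)
cv2.imwrite("pics/s1.png",f(a)[:600]);cv2.imwrite("pics/t1.png",f(b))
```

```text
(no output)
```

View pics/s1.png

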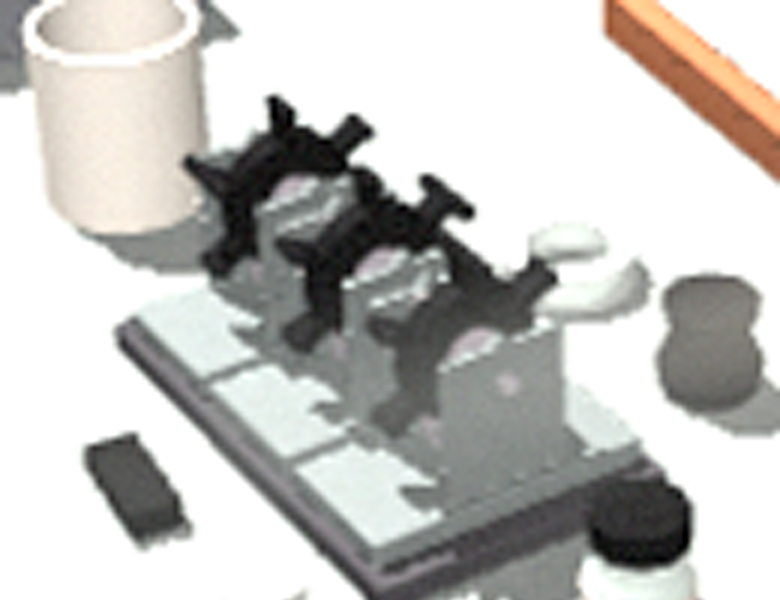

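View pics/t1.png

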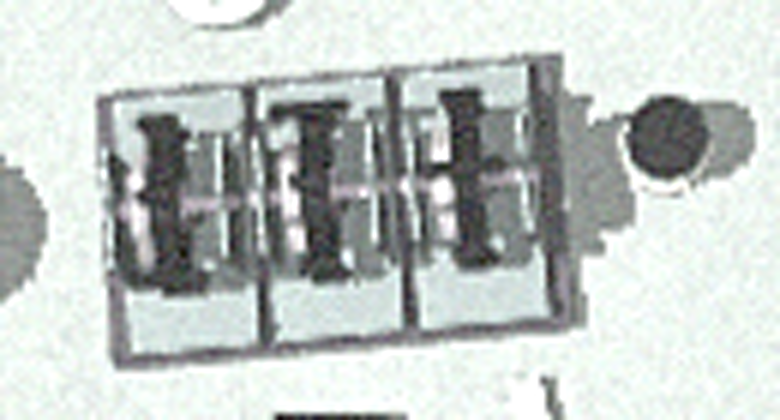

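The side crop shows the far wheel with single lobes up at crop (280,105) and (350,130). The middle wheel has a long bar at about (445,195), toward +x. The near wheel is hidden in part by its cheek. In the top crop the rail corners are at about (100,95), (560,55), (580,325) and (115,365), and the middle wheel has a wide bar at (310,108). I'll work out the pose and where each lobe's tips project.

```bash
cat > h.py <<'E'
import numpy as np,cv2
def ray(d,px,z):
    C=-d["R"].T@d["t"]; v=d["R"].T@np.linalg.inv(d["K"])@[px[0],px[1],1]
    return C+v*(z-C[2])/v[2]
def proj(d,X):
    return cv2.projectPoints(np.atleast_2d(np.float64(X)),cv2.Rodrigues(d["R"])[0],d["t"],d["K"],None)[0][:,0]
def tri(da,pa,db,pb):
    A=[];b=[]
    for d,p in((da,pa),(db,pb)):
        C=-d["R"].T@d["t"];v=d["R"].T@np.linalg.inv(d["K"])@[p[0],p[1],1];v/=np.linalg.norm(v)
        P=np.eye(3)-np.outer(v,v);A.append(P);b.append(P@C)
    return np.linalg.lstsq(np.vstack(A),np.hstack(b),rcond=None)[0]
E
python3 - <<'E'
from h import *
T=dict(np.load("top0.npz"));S=dict(np.load("side0.npz"))
# rail by mask: dark relative to desk, in roi
g=cv2.cvtColor(T["color"],cv2.COLOR_BGR2GRAY);m=np.zeros_like(g);m[185:246,248:331]=(g[185:246,248:331]<85)
m=cv2.morphologyEx(m,cv2.MORPH_CLOSE,np.ones((9,9)))
c=max(cv2.findContours(m,0,2)[0],key=cv2.contourArea)
print("area",cv2.contourArea(c),cv2.minAreaRect(c))
# manual crop corners
px=[np.array(p)/6+[235,180]-.5*5/6 for p in [(100,95),(560,55),(580,325),(115,365)]]
W=np.array([ray(T,p,14) for p in px]);print(W.round(1))
print("sides",[np.linalg.norm(W[i]-W[i-3]).round(1) for i in range(4)])
c=W.mean(0)[:2];e=(W[0]-W[1]+W[3]-W[2])[:2];e/=np.linalg.norm(e);ux=np.array([e[1],-e[0]])
x2=(W[0]-W[3]+W[1]-W[2]);print("c",c,"yaw from y",np.arctan2(ux[1],ux[0]),"yaw from x",np.arctan2(x2[1],x2[0]))
# two-view height check: near-right base-top corner? rail corner near right: side crop (375,590) 
ps=np.array([375,600])/6+[230,150];print("tri rail corner",tri(T,px[2],S,ps), "mid wide bar",tri(T,np.array([310,108])/6+[235,180],S,np.array([445,195])/6+[230,150]))
# per-unit lobe ends
for k in(1,0,-1):
    o=np.r_[c+e*70*k,76.]
    for n,d,off in(("top",T,(235,180)),("side",S,(230,150))):
        print("unit",k,n,[(a,*[tuple(((proj(d,[o+42*np.r_[ux*np.sin(np.radians(a)),np.cos(np.radians(a))]+np.r_[e*h,0]])[0]-off)*6).round().astype(int).tolist()) for h in(19,-19)]) for a in(-120,-60,0,60,120)])
E
```

```text
area 3571.0 ((290.5, 217.0), (56.0, 79.0), 90.0)
[[597.8 185.7  14. ]
 [621.4 -40.6  14. ]
 [488.5 -52.7  14. ]
 [465.3 172.4  14. ]]
sides [np.float64(227.5), np.float64(133.4), np.float64(226.3), np.float64(133.2)]
c [543.25974293  66.20916715] yaw from y 0.1035445068664598 yaw from x 0.09525431465248302
tri rail corner [486.84164617 -51.92391293   8.97239668] mid wide bar [578.27598276  71.62121673  96.36937241]
unit 1 top [(-120, (145, 288), (226, 281)), (-60, (130, 280), (213, 273)), (0, (117, 195), (201, 188)), (60, (120, 123), (203, 116)), (120, (136, 136), (216, 130))]
unit 1 side [(-120, (197, 242), (240, 281)), (-60, (189, 156), (233, 195)), (0, (262, 87), (307, 124)), (60, (340, 107), (386, 143)), (120, (345, 191), (390, 228))]
unit 0 top [(-120, (293, 276), (374, 269)), (-60, (283, 267), (366, 260)), (0, (272, 182), (356, 175)), (60, (272, 110), (354, 103)), (120, (283, 124), (362, 117))]
unit 0 side [(-120, (278, 316), (325, 359)), (-60, (271, 228), (319, 270)), (0, (347, 157), (396, 197)), (60, (426, 175), (475, 215)), (120, (429, 261), (478, 302))]
unit -1 top [(-120, (441, 263), (522, 256)), (-60, (436, 254), (519, 246)), (0, (427, 168), (511, 161)), (60, (424, 97), (506, 90)), (120, (429, 111), (509, 104))]
unit -1 side [(-120, (366, 397), (417, 444)), (-60, (360, 307), (412, 353)), (0, (439, 232), (493, 276)), (60, (519, 249), (573, 292)), (120, (521, 338), (574, 382))]
```

Run:
```python
from h import *
a=cv2.imread("pics/side0.png")[165:205,255:300];b=cv2.imread("pics/top0.png")[195:235,250:295]
f=lambda i:cv2.resize(cv2.convertScaleAbs(i,alpha=3,beta=0),None,fx=8.8,fy=8.8,interpolation=cv2.INTER_CUBIC)
cv2.imwrite("pics/z.png",np.hstack([f(a),f(b)]))
```

```text
(no output)
```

View pics/z.png

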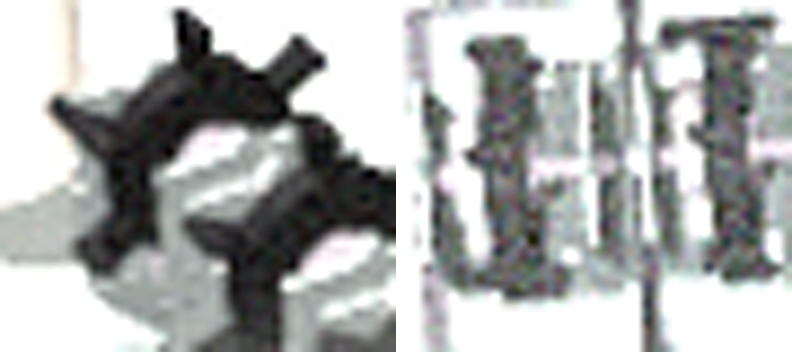

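Pose: row centre (543.3, 66.2), yaw about 0.10. The +y wheel (b) is at -60°, the middle wheel (a) at +60°, and the -y wheel (c) at zero, so b and a each need one click. I'll shut the fingers, turn so that the 22 mm pad width lies along the unit's x, and approach.

drive_tool --motion '[{"fingers": 0,"linear": [0,0,0],"twist": -0.111},{"fingers": 0,"linear": [0,0,0],"twist": -0.111},{"fingers": 0,"linear": [0,0,0],"twist": -0.111},{"fingers": 0,"linear": [-0.02,-0.035,0],"twist": 0},{"fingers": 0,"linear": [-0.02,-0.035,0],"twist": 0}]'

```text
clock: 0.52
eef_pos: [195.4, 567.0, 230.3]
tool_rot: [3.141, -0.002, -3.037]
force: [2.0, -0.2, 0.6]
width: 25.4
gripper_force: 0.0
```

drive_tool --motion '[{"fingers": 0,"linear": [-0.02,-0.035,0],"twist": 0},{"fingers": 0,"linear": [-0.02,-0.035,0],"twist": 0},{"fingers": 0,"linear": [-0.02,-0.035,0],"twist": 0},{"fingers": 0,"linear": [-0.02,-0.035,0],"twist": 0},{"fingers": 0,"linear": [-0.02,-0.035,0],"twist": 0}]'

```text
clock: 0.93
eef_pos: [314.8, 400.4, 231.1]
tool_rot: [-3.141, -0.0, -3.042]
force: [0.6, -0.1, 0.6]
width: -0.0
gripper_force: 0.0
```

drive_tool --motion '[{"fingers": 0,"linear": [-0.02,-0.035,0],"twist": 0},{"fingers": 0,"linear": [-0.02,-0.035,0],"twist": 0},{"fingers": 0,"linear": [-0.02,-0.035,0],"twist": 0},{"fingers": 0,"linear": [-0.02,-0.035,0],"twist": 0},{"fingers": 0,"linear": [-0.02,-0.035,0],"twist": 0}]'

```text
clock: 1.35
eef_pos: [431.6, 236.3, 231.2]
tool_rot: [-3.141, -0.0, -3.042]
force: [0.8, 0.8, -0.3]
width: 0.4
gripper_force: 0.0
```

drive_tool --motion '[{"fingers": 0,"linear": [-0.015,-0.03,0.02],"twist": 0},{"fingers": 0,"linear": [-0.015,-0.03,0.02],"twist": 0},{"fingers": 0,"linear": [-0.01,-0.02,0.02],"twist": 0},{"fingers": 0,"linear": [0,0,0],"twist": 0},{"fingers": 0,"linear": [0,0,0],"twist": 0}]'

```text
clock: 1.77
eef_pos: [478.3, 160.7, 170.0]
tool_rot: [-3.14, -0.003, -3.046]
force: [-0.9, 0.4, 0.7]
width: -0.2
gripper_force: 0.0
```

drive_tool --motion '[{"fingers": 0,"linear": [0,0,0],"twist": 0}]'

```text
clock: 1.85
eef_pos: [478.3, 163.4, 171.3]
tool_rot: [3.141, -0.001, -3.042]
force: [0.3, 0.6, 0.6]
width: 0.1
gripper_force: 0.0
```

drive_tool --motion '[{"fingers": 0,"linear": [-0.01,-0.016,0.0],"twist": 0},{"fingers": 0,"linear": [-0.01,-0.017,0.015],"twist": 0},{"fingers": 0,"linear": [0,0,0.02],"twist": 0},{"fingers": 0,"linear": [0,0,0],"twist": 0},{"fingers": 0,"linear": [0,0,0],"twist": 0}]'

```text
clock: 2.27
eef_pos: [500.9, 133.3, 136.5]
tool_rot: [3.141, -0.001, -3.04]
force: [-0.8, 0.3, 0.8]
width: 0.0
gripper_force: 0.0
```

Run:
```python
from cell import monitor,cams
from h import *
s=monitor.read_state();print(s["eef_pos"],s["tool_rot"])
I=[]
for n,(r,c) in(("side",(140,245)),("top",(180,245))):
    d=cams.get_image(n);i=d["color"][r:r+75,c:c+85];p=(proj(d,s["eef_pos"])[0]-(c,r))*4.7;print(n,p)
    I.append(cv2.resize(cv2.convertScaleAbs(i,alpha=3,beta=10),None,fx=4.7,fy=4.7,interpolation=cv2.INTER_CUBIC))
cv2.imwrite("pics/a2.png",np.hstack(I))
```

```text
[500.85095252 133.28504649 136.46574344] [ 3.14087231e+00 -1.44014056e-03 -3.03991366e+00]
side [ 89.40931811 116.85047118]
top [ 74.24517398 207.96190681]
```

View pics/a2.png

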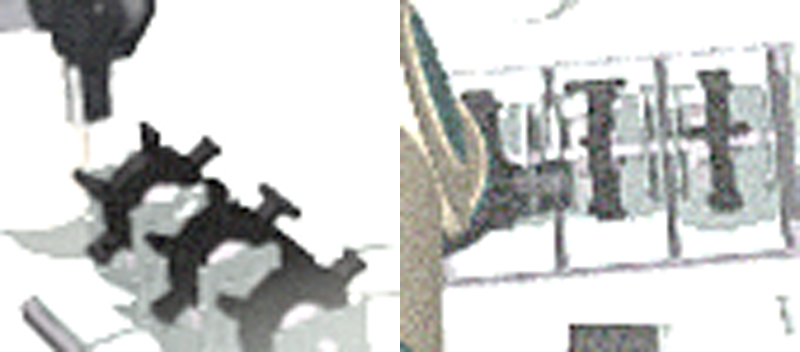

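The fingertip shows at side crop (89,118), where it should be. The top view confirms the right wheel's long bar at its centre, so that is wheel c. Next: dip and stroke wheel b in +x.

drive_tool --motion '[{"fingers": 0,"linear": [0,0,0.012],"twist": 0},{"fingers": 0,"linear": [0,0,0.0125],"twist": 0},{"fingers": 0,"linear": [0,0,0],"twist": 0},{"fingers": 0,"linear": [0,0,0],"twist": 0},{"fingers": 0,"linear": [0,0,0],"twist": 0}]'

```text
clock: 2.78
eef_pos: [502.3, 132.4, 112.9]
tool_rot: [3.141, 0.002, -3.041]
force: [-0.7, -0.3, -0.6]
width: 0.1
gripper_force: 0.0
```

drive_tool --motion '[{"fingers": 0,"linear": [-0.005,0,0],"twist": 0},{"fingers": 0,"linear": [-0.005,0,0],"twist": 0},{"fingers": 0,"linear": [-0.005,0,0],"twist": 0},{"fingers": 0,"linear": [-0.005,0,0],"twist": 0},{"fingers": 0,"linear": [-0.005,0,0],"twist": 0}]'

```text
clock: 3.2
eef_pos: [526.7, 134.1, 111.8]
tool_rot: [-3.142, -0.001, -3.043]
force: [-2.7, 0.2, 1.3]
width: 0.1
gripper_force: 1.2
```

drive_tool --motion '[{"fingers": 0,"linear": [-0.005,0,0],"twist": 0},{"fingers": 0,"linear": [-0.005,0,0],"twist": 0},{"fingers": 0,"linear": [-0.005,0,0],"twist": 0},{"fingers": 0,"linear": [-0.005,0,0],"twist": 0},{"fingers": 0,"linear": [0,0,0],"twist": 0}]'

```text
clock: 3.62
eef_pos: [548.0, 136.2, 111.5]
tool_rot: [3.141, 0.001, -3.043]
force: [0.7, 1.0, 0.6]
width: -0.0
gripper_force: 0.0
```

drive_tool --motion '[{"fingers": 0,"linear": [-0.005,0,0],"twist": 0},{"fingers": 0,"linear": [0,0,0],"twist": 0},{"fingers": 0,"linear": [0,0,0],"twist": 0},{"fingers": 0,"linear": [0,0,-0.02],"twist": 0},{"fingers": 0,"linear": [0,0,-0.03],"twist": 0}]'

```text
clock: 4.03
eef_pos: [549.6, 136.1, 160.0]
tool_rot: [-3.141, -0.006, -3.042]
force: [1.0, 0.0, 0.6]
width: -0.8
gripper_force: 0.0
```

drive_tool --motion '[{"fingers": 0,"linear": [0,0,0],"twist": 0},{"fingers": 0,"linear": [0,0,0],"twist": 0}]'

```text
clock: 4.2
eef_pos: [553.1, 137.0, 163.6]
tool_rot: [3.141, 0.004, -3.043]
force: [-0.8, 0.6, -0.7]
width: 0.3
gripper_force: 0.0
```

Run:
```python
from cell import monitor,cams
from h import *
I=[]
for n,(r,c) in(("side",(140,245)),("top",(180,245))):
    d=cams.get_image(n);i=d["color"][r:r+75,c:c+85]
    I.append(cv2.resize(cv2.convertScaleAbs(i,alpha=3,beta=10),None,fx=4.7,fy=4.7,interpolation=cv2.INTER_CUBIC))
cv2.imwrite("pics/a3.png",np.hstack(I))
```

```text
(no output)
```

View pics/a3.png

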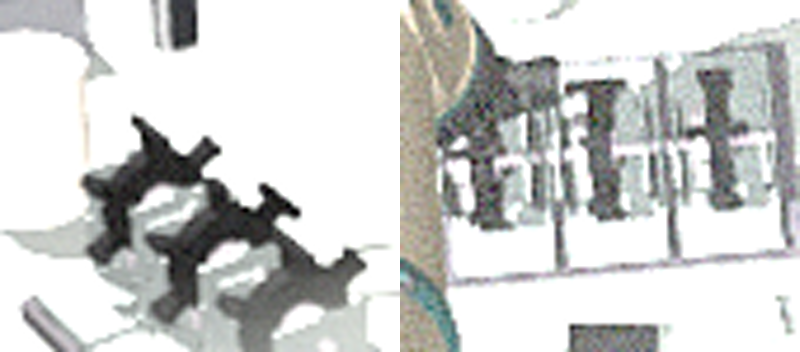

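Wheel b's long lobe now stands at the top (side crop (135,120) to (165,150)). Next is wheel a, stroked in -x.

drive_tool --motion '[{"fingers": 0,"linear": [-0.009,-0.035,0],"twist": 0},{"fingers": 0,"linear": [-0.009,-0.034,0],"twist": 0},{"fingers": 0,"linear": [0,0,0],"twist": 0},{"fingers": 0,"linear": [0,0,0.025],"twist": 0},{"fingers": 0,"linear": [0,0,0],"twist": 0}]'

```text
clock: 4.72
eef_pos: [573.5, 68.4, 132.9]
tool_rot: [-3.141, -0.008, -3.044]
force: [-1.1, 0.4, -0.7]
width: 0.2
gripper_force: 0.0
```

drive_tool --motion '[{"fingers": 0,"linear": [0,0,0],"twist": 0},{"fingers": 0,"linear": [0,0,0],"twist": 0}]'

```text
clock: 4.88
eef_pos: [575.9, 70.2, 136.5]
tool_rot: [3.141, -0.001, -3.042]
force: [0.3, 0.3, -0.3]
width: 0.1
gripper_force: 0.0
```

drive_tool --motion '[{"fingers": 0,"linear": [-0.002,0,0.012],"twist": 0},{"fingers": 0,"linear": [0,0,0.0125],"twist": 0},{"fingers": 0,"linear": [0,0,0],"twist": 0},{"fingers": 0,"linear": [0,0,0],"twist": 0},{"fingers": 0,"linear": [0,0,0],"twist": 0}]'

```text
clock: 5.3
eef_pos: [578.7, 70.2, 112.6]
tool_rot: [3.142, 0.001, -3.042]
force: [-0.3, 0.5, -0.1]
width: -0.3
gripper_force: 0.0
```

drive_tool --motion '[{"fingers": 0,"linear": [0.005,0,0],"twist": 0},{"fingers": 0,"linear": [0.005,0,0],"twist": 0},{"fingers": 0,"linear": [0.005,0,0],"twist": 0},{"fingers": 0,"linear": [0.005,0,0],"twist": 0},{"fingers": 0,"linear": [0.005,0,0],"twist": 0}]'

```text
clock: 5.72
eef_pos: [553.9, 67.4, 112.8]
tool_rot: [3.141, 0.002, -3.042]
force: [3.4, 0.3, -1.5]
width: 0.3
gripper_force: 1.2
```

drive_tool --motion '[{"fingers": 0,"linear": [0.005,0,0],"twist": 0},{"fingers": 0,"linear": [0.005,0,0],"twist": 0},{"fingers": 0,"linear": [0.005,0,0],"twist": 0},{"fingers": 0,"linear": [0.005,0,0],"twist": 0},{"fingers": 0,"linear": [0,0,0],"twist": 0}]'

```text
clock: 6.13
eef_pos: [531.5, 65.2, 112.2]
tool_rot: [-3.141, -0.003, -3.042]
force: [-0.6, 0.2, -0.5]
width: 0.2
gripper_force: 0.0
```

drive_tool --motion '[{"fingers": 0,"linear": [0.005,0,0],"twist": 0},{"fingers": 0,"linear": [0,0,0],"twist": 0},{"fingers": 0,"linear": [0,0,0],"twist": 0},{"fingers": 0,"linear": [0,0,-0.03],"twist": 0},{"fingers": 0,"linear": [0,0,-0.04],"twist": 0}]'

```text
clock: 6.55
eef_pos: [525.7, 64.6, 180.0]
tool_rot: [-3.141, -0.009, -3.042]
force: [1.5, 0.8, 0.3]
width: -0.3
gripper_force: 0.0
```

drive_tool --motion '[{"fingers": 0,"linear": [0.03,0,-0.025],"twist": 0},{"fingers": 0,"linear": [0.03,0,-0.025],"twist": 0},{"fingers": 0,"linear": [0.03,0,-0.02],"twist": 0},{"fingers": 0,"linear": [0,0,0],"twist": 0},{"fingers": 0,"linear": [0,0,0],"twist": 0}]'

```text
clock: 6.97
eef_pos: [438.6, 56.0, 253.5]
tool_rot: [3.141, 0.002, -3.042]
force: [0.9, 0.3, 0.5]
width: -0.2
gripper_force: 0.0
```

Run:
```python
from cell import monitor,cams
from h import *
print(monitor.read_state()["eef_pos"])
I=[]
for n,(r,c) in(("side",(160,255)),("top",(180,245))):
    d=cams.get_image(n);i=d["color"][r:r+75,c:c+85]
    I.append(cv2.resize(cv2.convertScaleAbs(i,alpha=3,beta=10),None,fx=4.7,fy=4.7,interpolation=cv2.INTER_CUBIC))
cv2.imwrite("pics/a4.png",np.hstack(I))
```

```text
[438.5944105   56.00396125 253.52823743]
```

View pics/a4.png

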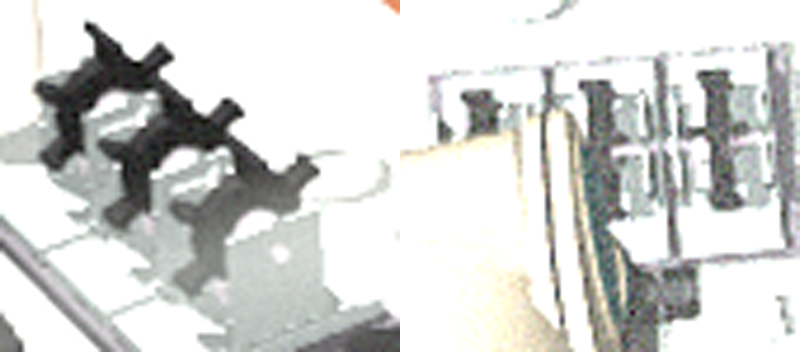

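Wheel b's long lobe is at the top, and wheel a's +60° lobe is now short, but the arm hides its top. I'll move the arm aside and check from above.

drive_tool --motion '[{"fingers": 0,"linear": [0,0.04,0],"twist": 0},{"fingers": 0,"linear": [0,0.04,0],"twist": 0},{"fingers": 0,"linear": [0,0.04,0],"twist": 0},{"fingers": 0,"linear": [0,0.04,0],"twist": 0},{"fingers": 0,"linear": [0,0.04,0],"twist": 0}]'

```text
clock: 7.48
eef_pos: [419.4, 257.2, 251.0]
tool_rot: [-3.141, -0.002, -3.043]
force: [1.5, 0.2, 0.2]
width: -0.1
gripper_force: 0.0
```

drive_tool --motion '[{"fingers": 0,"linear": [0.03,0.02,0],"twist": 0},{"fingers": 0,"linear": [0,0,0],"twist": 0},{"fingers": 0,"linear": [0,0,0],"twist": 0},{"fingers": 0,"linear": [0,0,0],"twist": 0},{"fingers": 0,"linear": [0,0,0],"twist": 0}]'

```text
clock: 7.9
eef_pos: [388.6, 271.0, 251.7]
tool_rot: [-3.141, -0.0, -3.045]
force: [-0.4, 0.6, -1.0]
width: 0.0
gripper_force: 0.0
```

Run:
```python
from cell import monitor,cams
from h import *
d=cams.get_image("top");i=d["color"][160:260,190:365]
cv2.imwrite("pics/a5.png",cv2.resize(cv2.convertScaleAbs(i,alpha=3,beta=10),None,fx=4.5,fy=4.5,interpolation=cv2.INTER_CUBIC))
```

```text
(no output)
```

View pics/a5.png

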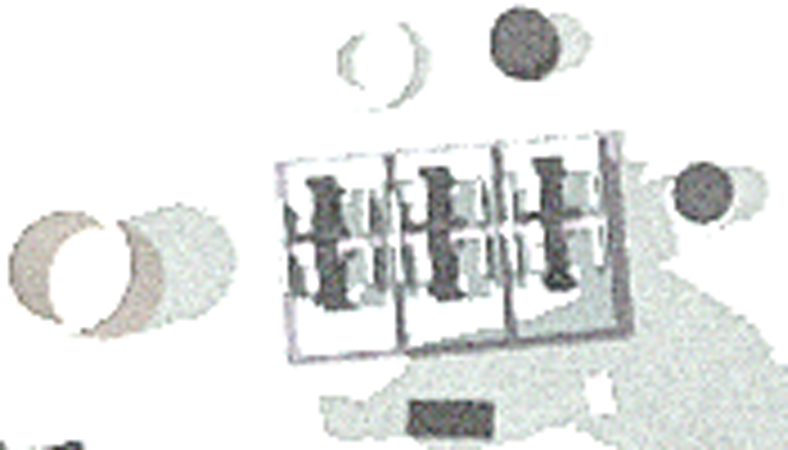

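All three wheels now show the same pattern: short lobes fore and aft, and the long bar across the middle at y≈220–240. The bystanders haven't moved.

```bash
python3 -c "
from cell import ctrl
print(ctrl.finish_job())"
```

```text
the job is handed in; nothing more can be done
None
```

I flicked wheels a and b one click each to zero, left wheel c alone, and handed the job in at about 8 s; the last top view shows all three zero lobes at the top and the bystanders in place, but no verdict came back.

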